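# Tip a rinsed stem vase mouth-down onto the drying peg

### The arm

A 6-joint arm with a two-finger parallel gripper is mounted at the origin on the work surface. World frame = base frame: x ahead of the robot, y to its left, z up, the work surface at z = 0. Lengths are in mm, angles in rad, forces in N, time in s.
With the tool pointing down it reaches from about 275 to 1000 mm from the base axis. Payload 8.4 kg.
Tool frame: the origin (TCP) lies at the very end of the fingers, on their centre line; the grasp point (between the pads) lies 19 mm behind it; z points along the fingers, x is the direction in which the jaws open and shut, and the axes are right-handed (so a half turn about z gives the same grasp; the last joint's range is limited). The gripper opens to 85 mm and grips with 20 to 120 N. Pads are 22 mm wide; open, the fingers measure 114 mm over their backs; the gripper's body (76 mm by 85 mm) begins 54 mm behind the grasp point. The pads swing forward as they close: fully open they stand 13 mm farther back than shut.
Start: joints at [1.298, 0.353, 1.633, -0, 1.155, -0.002], TCP at [167.187, 602.226, 231.281] pointing down, gripper open.
Joint ranges: [-2.63, 2.63], [-0.92, 2.1], [0.06, 2.66], [-1.3, 4.44], [0, 2.69], [-3.02, 3.02]. Speed limits (rad/s): [2.22, 2.22, 2.79, 3.14, 3.14, 3.14].

### API

Orientations are given as [roll, pitch, yaw] about the fixed x, y, z axes, in that order (R = Rz(yaw) Ry(pitch) Rx(roll)).
In Python, from rig import r gives the robot as it stands. The module is installed in compiled form; this text tells all that it offers.
- The arm moves only by the tool apply_moves, never from a script. Its argument "targets" is a list that holds one entry, the list of rows, each a list of 7 numbers: the gripper's target within -1 to 1 (fully open at 1, half-way at 0, shut at -1), then the shift along the tool's x, y, z in cm, then the turn, a rotation vector about the tool's x, y, z in degrees. A call has 1 to 8 rows; each row is the pose to reach, as a shift and turn from the pose measured when the call began, along the tool's axes at that moment; what a row does not reach only later rows make up. A row lasts 1/10 s, in which the tool goes at most 50 mm and 8.59 degrees, less where a joint would pass 70% of its speed; a pose out of reach is approached as far as the arm can. A call with a gripper value outside its range is refused whole. The fingers move at their own pace and stop on an object; "newtons" is the grip in N (left out, the last holds). Time passes only in rows, so rows that repeat a pose let the fingers close. It gives the time, the measured TCP pose, the force and the opening at its end, in the units of the state.
- r.sense(): the state, without advancing time (a new reading comes with each control period).
- r.grab_frame(name): name is "side" or "top" or "wrist"; returns a dict with "pixels" (400x640x3 uint8, red, green, blue), "fov_y" (degrees; the focal length in pixels is half the picture's height over the tangent of half this angle, whatever the lens; pixels are square), "cx", "cy" (the principal point, pixels), "D" ([k1, k2, p1, p2, k3] as OpenCV has them; the pictures are not rectified), "R" (3x3) and "t" (3): a world point X has camera coordinates R X + t; the wrist camera has in their place "mount" (4x4, takes a point from camera to tool coordinates, whose origin is the TCP and whose axes are the tool frame's). Camera axes: x right, y down, z forward; pixel columns grow to the right and rows downward; lengths in mm; the calibration is good to about 2 mm. A picture is of the moment at which its call begins: read the wrist's pose just before it. There is no depth.
- r.sign_off(): hands the job in, once; it reports no verdict.
The state is a dict: "clock": time; "qpos": joint angles; "qvel": joint speeds; "joint_efforts": joint torques, N m; "eef_pos": TCP position; "tcp_rot": TCP orientation; "contact_force": force on the tool from outside, world axes, zero at the start; "wrist_torque": the same for the moment, N m; "opening": opening from 0.0 (shut) to 1.0 (fully open).
Only numpy, scipy, OpenCV 4.12 (cv2) and the standard library are available. Lean on these libraries where they do the work, as an engineer would, in place of code of your own. Each camera call takes 0.05 s, during which the arm holds its last target. There are 200 camera calls.

### The job

The rinsed white stem vase lies in the cradle of the bamboo drying stand and should be put to drain. Use the crank to fold the half-raised peg all the way down, slide the vase along the cradle onto the peg until its rim is home against the round seat, then crank the peg gently up to its upright stop, so that the vase stands upside down on it; let go. Do not let the crank slam or the vase come down on the sideboard, and leave the other things where they are.

Things in the scene. Friction and masses are not known exactly. Their poses are not given: they have to be found in the camera images.
- stand: Fixed bamboo drying stand on the sideboard, 100 mm (x) by 300 mm (y, from -200 to +100 mm). Origin: on the sideboard, z up, z = 0 its underside. A V-shaped cradle runs along its y axis from y = -195 to +40 mm; its wooden edges reach up to 66 mm height, and the vase in it has its axis at x = 0, 75 mm high. At the +y end a hinged peg with a crank.
- hinge (a point): Centre of the peg's hinge, fixed on the stand at (0, 80, 75) mm in the stand's frame, axes as the stand's. The hinge line runs along the stand's x.
- peg (a joint): Peg angle, rad. 0 = folded level (stop), pointing along the stand's -y into line with the lying vase; 1.571 = upright (stop). The crank turns with it: straight up at 0, level along the stand's +y at 1.571. Stiff hinge (0.16 N m friction): empty, it stays where left; loaded, it can fall back if let go part way. Raising the vase takes about 5 N at the handle.
- seat (a point): Centre of the seat face at the root of the peg, 20 mm from the hinge towards the peg's tip; moves with the peg. The seat is a disc 62 mm wide; the peg is 38 mm thick (tapered at its tip) and ends 70 mm beyond the seat face. Site axes: the stand's when the peg is folded down; -y points towards the peg's tip.
- crank_grip (a point): Middle of the free part of the crank's black handle, a round bar 14 mm thick and 75 mm long parallel to the hinge line, on the stand's -x side, 95 mm from the hinge line; this point is 100 mm to -x from the stand's middle plane, and the crank's arm is 39 mm from it towards +x. Moves with the peg.
- vase: White ceramic stem vase: a straight round tube 56 mm outside, 46 mm inside, 125 mm long, one end closed by a flat base, about 220 g. Origin: centre of the outside of the closed base; its z axis runs from the base to the open mouth. At the start it lies in the cradle with z along the stand's +y, mouth towards the peg and clear of it.
- vase_mouth (a point): Centre of the vase's open rim, 125 mm from the base along the vase's z. On the seat point when the vase is home.
- caddy: Fixed bamboo caddy 100 x 200 x 100 mm with three slots in a row, holding two remotes and a torch. Origin: centre of its underside.
- silver_remote: Bystander: silver remote 20 x 42 x 175 mm standing upright in the caddy. Origin: centre of its underside.
- black_remote: Bystander: matte black remote 20 x 42 x 145 mm standing upright in the caddy. Origin: centre of its underside.
- torch: Bystander: aluminium torch, 36 mm thick, 125 mm tall, standing upright in the caddy. Origin: centre of its underside.
- key_bowl: Bystander: stainless key bowl, 130 mm wide, 50 mm high. Origin: centre of its underside.
- ceramic_box: Bystander: lidded white ceramic box 106 x 136 x 90 mm. Origin: centre of its underside.
- mug: Bystander: blue mug, 80 mm wide, 90 mm high. Origin: centre of its underside.
- candle: Bystander: candle jar, 70 mm wide, 80 mm high. Origin: centre of its underside.
There are look-alikes about, which are no part of the job. What is shaped like the vase but green or turquoise is not meant.

How it is judged (in metres and radians):
On the way, in this order (a step that is already met when the one before it is completed fails the run):
1. the peg is folded all the way down (value of joint peg below 0.08 rad), for 0.2 s.
2. the vase is slid home: its rim within 8 mm of the seat, the peg still down (value of joint peg below 0.1 rad and distance between vase_mouth and seat below 0.008 m), for 0.2 s.
At the end, for the whole second after the job is handed in: The peg is upright (joint above 1.47 rad) and the vase stands on it upside down (its z axis within 0.17 rad of straight down), its rim within 10 mm of the seat point, at rest (value of joint peg above 1.47 rad and angle between vase's own z axis and vertical above 2.97 rad and distance between vase_mouth and seat below 0.01 m and linear speed of vase below 0.03 m/s and velocity of joint peg below 0.1 rad/s); the robot touches nothing.
It fails at once if the crank slams (peg faster than 3 rad/s) (velocity of joint peg above 3 rad/s or velocity of joint peg below -3 rad/s).
It fails at once if the vase comes down on the sideboard (height (world z) of vase below 0.045 m).
It fails at once if another thing is moved by more than 30 mm (distance of any of silver_remote, black_remote, torch, key_bowl, ceramic_box, mug, candle from where it was at the start of the episode above 0.03 m).
It also fails if it takes over 72 s, if anything falls off the work surface, if the arm or the gripper's body presses on something with over 40 N, if the wrist force passes 120 N, or if a joint passes its speed limit or range.

## Working session

There is one attempt and no reset: what is moved stays moved. The work goes in short steps, Python scripts to look and compute and a tool call to move; the robot and the scene stay as the last step left them, time stands still between calls to the robot, and variables do not carry over. Pictures are saved under pics/ and viewed, about 8 in all and at most 12, crops included, and the job is handed in when it is done.

Besides the shell and the picture viewer there is one more tool, called after "Request:" as a command line: name --argument value ..., lists and objects as JSON in quotes. apply_moves: Moves the arm, as the interface text tells. Its arguments: {"type":"object","properties":{"targets":{"type":"array"},"newtons":{"type":"number"}},"required":["targets"]}

```bash
mkdir -p pics; cat > h.py <<'E'
import numpy as np, cv2
from rig import r
def K(f):
    F=200/np.tan(np.radians(f["fov_y"])/2); return np.array([[F,0,f["cx"]],[0,F,f["cy"]],[0,0,1.]])
def save(n,p):
    f=r.grab_frame(n); cv2.imwrite(p,f["pixels"][:,:,::-1]); 
    import pickle; pickle.dump(f,open(p+'.pkl','wb')); return f
def load(p):
    import pickle; return pickle.load(open(p+'.pkl','rb'))
def ray(f,uv):
    p=cv2.undistortPoints(np.array([[uv]],float),K(f),np.array(f["D"],float))[0,0]
    R=np.array(f["R"]);t=np.array(f["t"]); return -R.T@t, R.T@np.array([p[0],p[1],1.])
def onz(f,uv,z):
    o,d=ray(f,uv); return o+d*(z-o[2])/d[2]
def proj(f,X):
    R=np.array(f["R"]);t=np.array(f["t"])
    return cv2.projectPoints(np.atleast_2d(np.array(X,float)),cv2.Rodrigues(R)[0],t,K(f),np.array(f["D"],float))[0][:,0]
E
python3 - <<'E'
from h import *
a=save("top","pics/top.png");b=save("side","pics/side.png")
print(r.sense())
for f in(a,b): print(f["fov_y"],f["D"],-np.array(f["R"]).T@f["t"])
E
```

```text
{'clock': 0.1, 'qpos': array([ 1.29762222e+00,  3.53594662e-01,  1.63403703e+00,  4.32714983e-05,
        1.15522489e+00, -2.41385362e-03]), 'qvel': array([-0.00047216, -0.00135571, -0.00142718, -0.00070408,  0.00099721,
        0.0010933 ]), 'joint_efforts': array([-5.01152790e-04, -6.06360698e+01, -3.42824364e+01,  1.16520289e-05,
        3.96339688e-03, -3.72399575e-05]), 'eef_pos': array([167.04608754, 601.82352076, 230.6366397 ]), 'tcp_rot': array([-3.14155004e+00,  1.26382965e-03,  1.30001860e+00]), 'contact_force': array([-0.00815847,  0.4765278 , -0.80908001]), 'wrist_torque': array([ 0.00908102, -0.05266504,  0.00640211]), 'opening': 1.0029612358437079}
53.82125322937182 [0.03152732 0.         0.         0.         0.        ] [ 369.89366418    7.4899449  1374.73277364]
44.8849847321791 [0.02659544 0.         0.         0.         0.        ] [ 492.50445513  918.95656821 1042.3321351 ]
```

View pics/top.png

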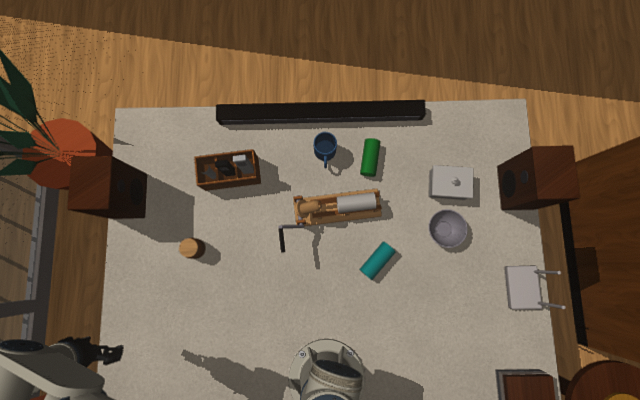

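View pics/side.png

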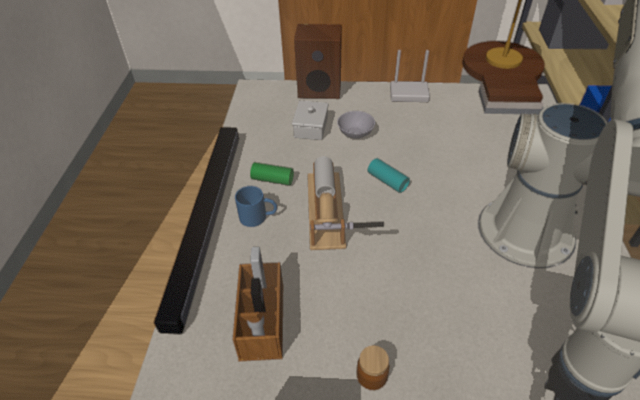

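The candidates for the vase are the white tube in the cradle (top view, about (355,203)), the green tube (370,157) and the turquoise tube (378,261). The white one in the stand fits the description. I'll confirm it in an enlarged crop.

```bash
python3 - <<'E'
from h import *
a=cv2.imread("pics/top.png")[180:260,270:390]; b=cv2.imread("pics/side.png")[145:255,290:400]
A=cv2.resize(a,None,fx=6.6,fy=6.6,interpolation=cv2.INTER_CUBIC)[:,:792]
B=cv2.resize(b,None,fx=5,fy=5,interpolation=cv2.INTER_CUBIC)
cv2.imwrite("pics/c1.png",A);cv2.imwrite("pics/c2.png",B)
f=load("pics/top.png");g=load("pics/side.png")
# vase white mask
for n,f,roi in(("top",f,(335,190,50,30)),("side",g,(310,150,30,60))):
    x,y,w,h=roi; im=f["pixels"][y:y+h,x:x+w]; hsv=cv2.cvtColor(im,cv2.COLOR_RGB2HSV)
    m=((hsv[...,1]<45)&(hsv[...,2]>90)).astype(np.uint8)
    cs=cv2.findContours(m,0,1)[0]
    for c in cs:
        if cv2.contourArea(c)>60: print(n,cv2.minAreaRect(c+np.array([x,y])),cv2.contourArea(c),cv2.boxPoints(cv2.minAreaRect(c+np.array([x,y]))).tolist())
E
```

```text
top ((355.9365234375, 201.44961547851562), (14.251599311828613, 38.437286376953125), 83.41805267333984) 492.5 [[336.0277404785156, 196.57371520996094], [374.2117004394531, 192.16786193847656], [375.8453063964844, 206.3255157470703], [337.6613464355469, 210.7313690185547]]
top ((376.0, 204.5), (29.0, 16.0), 90.0) 66.0 [[368.0, 190.0], [384.0, 190.0], [384.0, 219.0], [368.0, 219.0]]
side ((324.5, 173.0), (46.0, 29.0), 90.0) 964.0 [[310.0, 150.0], [339.0, 150.0], [339.0, 196.0], [310.0, 196.0]]
```

View pics/c1.png

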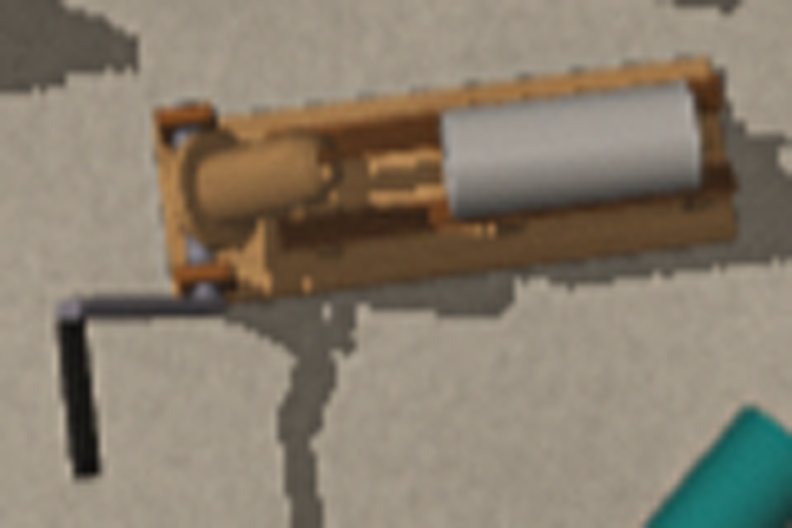

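View pics/c2.png

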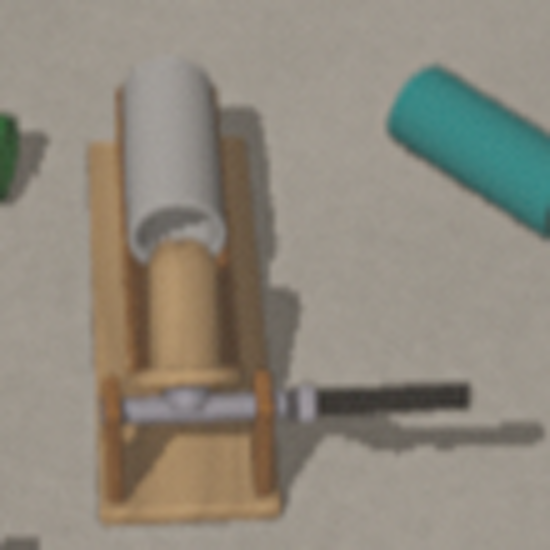

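The crops confirm it: the white tube in the cradle is the vase, with its mouth towards the peg. In the top view its rim is at about (338,205) and its base at (375.6,200.5). The peg is half raised, and the crank handle runs from (281,228.5) to (283,252).

```bash
python3 - <<'E'
from h import *
from scipy.optimize import least_squares
f=load("pics/top.png");g=load("pics/side.png")
T=lambda X,Y:(270+X/6.6,180+Y/6.6); S=lambda X,Y:(290+X/5,145+Y/5)
def st(p,x,y,z):
    c,s=np.cos(p[2]),np.sin(p[2]); return [p[0]+c*x-s*y,p[1]+s*x+c*y,z]
def pts(p):
    th=p[3]; hy,hz=80+95*np.sin(th),75+95*np.cos(th)
    top=[st(p,-62,hy,hz),st(p,-137,hy,hz),st(p,0,p[4],75),st(p,0,p[4]-125,75)]
    side=[st(p,-62,hy,hz),st(p,-137,hy,hz),st(p,-50,100,5),st(p,50,100,5)]
    return top,side
oT=np.array([T(72,318),T(87,476),T(450,165),T(697,135)]); oS=np.array([S(318,400),S(468,395),S(278,515),S(102,520)])
F=lambda p:(np.r_[proj(f,pts(p)[0]),proj(g,pts(p)[1])]-np.r_[oT,oS])
s=least_squares(lambda p:F(p).ravel(),[450,30,0.1,.8,0],x_scale=[10,10,.1,.1,10],loss='soft_l1')
print(s.x.round(3));print(F(s.x).round(1).tolist())
p=s.x
# triangulate handle centre directly
def tri(a,b):
    (o1,d1),(o2,d2)=ray(f,a),ray(g,b); A=np.c_[d1,-d2]; k=np.linalg.lstsq(A,o2-o1,rcond=None)[0]
    return ((o1+k[0]*d1+o2+k[1]*d2)/2).round(1),np.linalg.norm(o1+k[0]*d1-o2-k[1]*d2).round(1)
print(tri(oT[0],oS[0]),tri(oT[1],oS[1]))
th=p[3];print("grip",st(p,-100,80+95*np.sin(th),75+95*np.cos(th)),"hinge",st(p,0,80,75),"base",st(p,0,p[4]-125,75),'grip0',st(p,-100,80,170),'grip90',st(p,-100,175,75))
E
```

```text
[ 5.5500e+02 -1.8310e+00  1.0800e-01  7.2500e-01 -5.2689e+01]
[[-1.0, 1.3], [-0.5, 1.4], [0.2, 0.2], [-0.1, -0.0], [-0.6, -0.2], [-0.1, -0.6], [-0.0, -0.7], [-1.6, -0.0]]
(array([479.3, 131.1, 143. ]), np.float64(5.8)) (array([405.4, 124.5, 143. ]), np.float64(4.8))
grip [np.float64(440.15651464209617), np.float64(129.5614001583984), np.float64(146.0933927457287)] hinge [np.float64(546.3704112274986), np.float64(77.7025756436931), 75] base [np.float64(574.1678900473418), np.float64(-178.48318059611074), 75] grip0 [np.float64(446.95393233183347), np.float64(66.91537378279484), 170] grip90 [np.float64(436.7060905639801), np.float64(161.36102873367673), 75]
```

```bash
cat >> h.py <<'E'
from scipy.spatial.transform import Rotation as Ro
def go(*tg,yaw=1.679,tilt=0):
    """tool-frame rows (cm, deg) to world TCP targets, tool down"""
    s=r.sense(); R0=Ro.from_euler('xyz',s["tcp_rot"]); 
    Rt=Ro.from_euler('xyz',[np.pi,0,yaw])
    rv=np.degrees((R0.inv()*Rt).as_rotvec())
    print('t',round(s["clock"],2),'tcp',s["eef_pos"].round(1),s["tcp_rot"].round(3),'F',s["contact_force"].round(1),'op',round(s["opening"],3))
    for t in tg: print((R0.inv().apply(np.array(t,float)-s["eef_pos"])/10).round(2).tolist(),rv.round(1).tolist())
HX=np.array([546.4,77.7]); YW=.108
def stand(x,y,z): 
    c,s=np.cos(YW),np.sin(YW); o=np.array([555,-1.8]); return [o[0]+c*x-s*y,o[1]+s*x+c*y,z]
E
python3 -c "
from h import *
go([441,129,225])"
```

```text
t 0.1 tcp [167.  601.8 230.6] [-3.142e+00  1.000e-03  1.300e+00] F [-0.   0.5 -0.8] op 1.003
[-38.23, 39.04, 0.61] [-0.0, 0.1, -21.7]
```

Request:
apply_moves --targets '[[[1,-4.8,4.9,0.1,0,0,-2.7],[1,-9.6,9.8,0.2,0,0,-5.4],[1,-14.3,14.6,0.2,0,0,-8.1],[1,-19.1,19.5,0.3,0,0,-10.9],[1,-23.9,24.4,0.4,0,0,-13.6],[1,-28.7,29.3,0.5,0,0,-16.3],[1,-33.4,34.2,0.5,0,0,-19],[1,-38.2,39,0.6,0,0,-21.7]]]'

```text
clock: 0.9
eef_pos: [368.0, 254.2, 226.5]
tcp_rot: [-3.141, 0.001, 1.681]
contact_force: [0.7, 1.2, 0.1]
opening: 0.998
```

Request:
apply_moves --targets '[[[1,0,0,0,0,0,0]]]'

```text
clock: 1.0
eef_pos: [369.8, 249.7, 226.3]
tcp_rot: [-3.141, 0.003, 1.678]
contact_force: [0.2, -0.3, -0.9]
opening: 1.0
```

```bash
python3 -c "
from h import *
go([441,129,225])"
```

```text
t 1.0 tcp [369.8 249.7 226.3] [-3.141e+00  3.000e-03  1.678e+00] F [ 0.2 -0.3 -0.9] op 1.0
[-12.77, 5.79, 0.17] [-0.0, 0.2, -0.1]
```

Request:
apply_moves --targets '[[[1,-4.3,1.9,0.1,0,0,0],[1,-8.5,3.9,0.1,0,0,0],[1,-12.8,5.8,0.2,0,0,0],[1,-12.8,5.8,0.2,0,0,0],[1,-12.8,5.8,0.2,0,0,0],[1,-12.8,5.8,0.2,0,0,0]]]'

```text
clock: 1.6
eef_pos: [440.5, 129.5, 224.5]
tcp_rot: [-3.141, 0.002, 1.678]
contact_force: [-0.6, 1.6, -0.1]
opening: 0.999
```

```bash
python3 -c "
from h import *
go([441,129,225])
s=r.sense();f=save('wrist','pics/w1.png')
R0=Ro.from_euler('xyz',s['tcp_rot']).as_matrix();M=np.array(f['mount'])
Rc=R0@M[:3,:3];tc=R0@M[:3,3]+s['eef_pos'];f['R']=Rc.T;f['t']=-Rc.T@tc
import pickle;pickle.dump(f,open('pics/w1.png.pkl','wb'))
th=.725
P=[stand(x,80+95*np.sin(th),75+95*np.cos(th)) for x in(-62,-100,-137)]
print(proj(f,P).round(),tc)
"
```

```text
t 1.6 tcp [440.5 129.5 224.5] [-3.141e+00  2.000e-03  1.678e+00] F [-0.6  1.6 -0.1] op 0.999
[-0.05, 0.04, -0.05] [-0.1, 0.1, -0.0]
[[318. 257.]
 [318. 210.]
 [318. 161.]] [370.1390528  122.25672915 366.67385275]
```

View pics/w1.png

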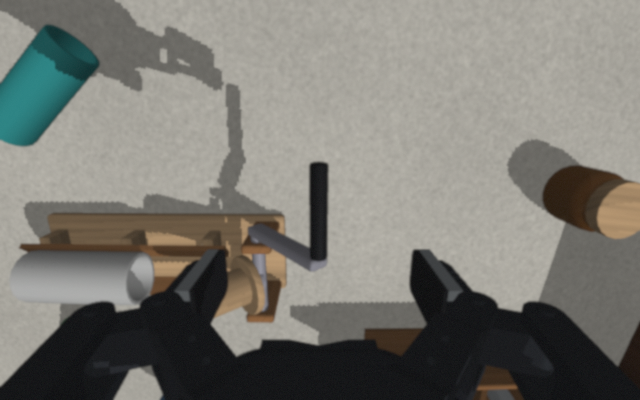

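The wrist view shows the handle from (319,163) to (318,263), within 6 px of the model and centred between the jaws. I'll descend and grip it.

Request:
apply_moves --targets '[[[1,0,0,4,0,0,0],[1,0,0,8,0,0,0],[1,0,0,10.1,0,0,0],[1,0,0,10.1,0,0,0],[-1,0,0,10.1,0,0,0],[-1,0,0,10.1,0,0,0],[-1,0,0,10.1,0,0,0],[-1,0,0,10.1,0,0,0]]]' --newtons 25

```text
clock: 2.45
eef_pos: [441.1, 129.8, 124.5]
tcp_rot: [3.14, 0.002, 1.679]
contact_force: [1.1, 0.1, 0.3]
opening: 0.334
```

Request:
apply_moves --targets '[[[-1,0,0,0,0,0,0],[-1,0,0,0,0,0,0],[-1,0,0,0,0,0,0],[-1,0,0,0,0,0,0]]]'

```text
clock: 2.85
eef_pos: [441.2, 129.8, 124.8]
tcp_rot: [3.14, 0.002, 1.679]
contact_force: [-2.0, 0.4, 3.8]
opening: 0.147
```

```bash
python3 -c "
from h import *
s=r.sense();e=s['eef_pos']
c=np.array(stand(0,80,75)); 
u=np.array([-np.sin(YW),np.cos(YW),0])
g=e+[0,0,19]-c; y,z=g@u,g[2]; print('rel hinge y,z',y,z,'r',np.hypot(y,z),'th',np.arctan2(y,z))
th=.725
T=[]
for a in np.linspace(th,0,9)[1:]: T.append(e+u*95*(np.sin(a)-np.sin(th))+np.array([0,0,95*(np.cos(a)-np.cos(th))]))
go(*T)"
```

```text
rel hinge y,z 63.075489138801466 68.75607457240741 r 93.30549351836424 th 0.7423350802841232
t 2.85 tcp [441.2 129.8 124.8] [3.140e+00 2.000e-03 1.679e+00] F [-2.   0.4  3.8] op 0.147
[-0.67, 0.0, -0.54] [0.1, 0.1, 0.0]
[-1.39, 0.0, -1.02] [0.1, 0.1, 0.0]
[-2.14, 0.0, -1.43] [0.1, 0.1, 0.0]
[-2.93, 0.0, -1.77] [0.1, 0.1, 0.0]
[-3.75, 0.0, -2.03] [0.1, 0.1, 0.0]
[-4.59, 0.0, -2.22] [0.1, 0.1, 0.0]
[-5.44, 0.0, -2.34] [0.1, 0.1, 0.0]
[-6.3, 0.0, -2.38] [0.1, 0.1, 0.0]
```

Request:
apply_moves --targets '[[[-1,-0.67,0,-0.54,0,0,0],[-1,-1.39,0,-1.02,0,0,0],[-1,-2.14,0,-1.43,0,0,0],[-1,-2.93,0,-1.77,0,0,0],[-1,-3.75,0,-2.03,0,0,0],[-1,-4.59,0,-2.22,0,0,0],[-1,-5.4,0,-2.34,0,0,0],[-1,-5.9,0,-2.36,0,0,0]]]'

```text
clock: 3.65
eef_pos: [447.8, 70.5, 148.9]
tcp_rot: [3.14, 0.002, 1.679]
contact_force: [-0.6, 2.9, 2.8]
opening: 0.153
```

Request:
apply_moves --targets '[[[-1,-0.4,0,0,0,0,0],[-1,-0.8,0,0,0,0,0],[-1,-1.1,0,0,0,0,0],[-1,-1.1,0,0,0,0,0]]]'

```text
clock: 4.05
eef_pos: [448.3, 66.0, 149.0]
tcp_rot: [3.14, -0.011, 1.673]
contact_force: [-6.8, 52.1, 4.7]
opening: 0.15
```

```bash
cat >> h.py <<'E'
def rel():
    s=r.sense();e=s['eef_pos'];u=np.array([-np.sin(YW),np.cos(YW),0]);g=e+[0,0,19]-np.array(stand(0,80,75)); y,z=g@u,g[2]; print('rel y,z',y.round(1),z.round(1),'r',np.hypot(y,z).round(1),'th',np.arctan2(y,z).round(3))
E
python3 -c "
from h import *
rel();go(r.sense()['eef_pos'])"
```

```text
rel y,z -1.1 93.0 r 93.0 th -0.012
t 4.05 tcp [448.3  66.  149. ] [ 3.14  -0.011  1.673] F [-6.8 52.1  4.7] op 0.15
[0.0, 0.0, 0.0] [0.1, -0.6, -0.3]
```

Request:
apply_moves --targets '[[[-1,0.3,0,0,0,0.6,0],[-0.2,0.5,0,0,0,0.6,0],[0.2,0.5,0,0,0,0.6,0],[0.2,0.5,0,0,0,0.6,0],[0.2,0.5,0,0,0,0.6,0],[0.2,0.5,0,-3,0,0.6,0],[0.2,0.5,0,-6,0,0.6,0],[0.2,0.5,0,-9,0,0.6,0]]]'

```text
clock: 4.85
eef_pos: [447.4, 69.5, 239.9]
tcp_rot: [3.141, -0.021, 1.673]
contact_force: [0.6, 1.0, -0.9]
opening: 0.599
```

```bash
python3 -c "
from h import *
go(stand(0,-206,215),stand(0,-206,74))
f=save('top','pics/top2.png');g=save('side','pics/side2.png')
A=cv2.resize(cv2.imread('pics/side2.png')[120:280,280:440],None,fx=3.7,fy=3.7,interpolation=cv2.INTER_CUBIC);cv2.imwrite('pics/c3.png',A)"
```

```text
t 4.85 tcp [447.4  69.5 239.9] [ 3.141 -0.021  1.673] F [ 0.6  1.  -0.9] op 0.599
[-28.84, 10.09, 1.9] [0.1, -1.2, -0.3]
[-29.13, 10.08, 16.0] [0.1, -1.2, -0.3]
```

View pics/c3.png

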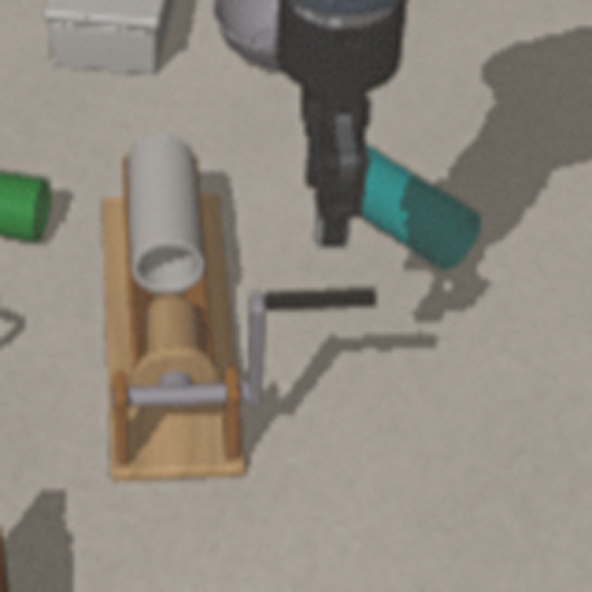

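The peg is folded level, with the crank straight up at crop (255,300–400), and the vase has not moved. Next I go behind the base with the jaws shut.

Request:
apply_moves --targets '[[[-1,-4.8,1.7,0.3,0,-1.2,0],[-1,-9.6,3.4,0.6,0,-1.2,0],[-1,-14.4,5.0,1,0,-1.2,0],[-1,-19.2,6.7,1.3,0,-1.2,0],[-1,-24,8.4,1.6,0,-1.2,0],[-1,-28.8,10.1,1.9,0,-1.2,0],[-1,-28.8,10.1,1.9,0,-1.2,0],[-1,-28.8,10.1,1.9,0,-1.2,0]]]'

```text
clock: 5.75
eef_pos: [579.5, -207.3, 216.8]
tcp_rot: [3.135, -0.001, 1.67]
contact_force: [0.6, 1.2, 0.4]
opening: -0.002
```

```bash
python3 -c "
from h import *
go(stand(0,-208,215),stand(0,-208,74))"
```

```text
t 5.75 tcp [ 579.5 -207.3  216.8] [ 3.135e+00 -1.000e-03  1.670e+00] F [0.6 1.2 0.4] op -0.002
[-0.11, -0.22, 0.18] [0.4, -0.1, -0.5]
[-0.12, -0.31, 14.28] [0.4, -0.1, -0.5]
```

Request:
apply_moves --targets '[[[-1,-0.2,-0.2,4,0,0,-0.5],[-1,-0.2,-0.3,8,0,0,-0.5],[-1,-0.2,-0.3,12,0,0,-0.5],[-1,-0.2,-0.3,14.2,0,0,-0.5],[-1,-0.2,-0.3,14.2,0,0,-0.5],[-1,-0.2,-0.3,14.2,0,0,-0.5]]]'

```text
clock: 6.35
eef_pos: [577.3, -208.3, 75.2]
tcp_rot: [3.136, -0.001, 1.68]
contact_force: [-0.3, -0.7, -0.4]
opening: 0.003
```

```bash
python3 -c "
from h import *
go(stand(0,-190,74),stand(0,-140,74),stand(0,-100,74),stand(0,-79,74))"
```

```text
t 6.35 tcp [ 577.3 -208.3   75.2] [ 3.136e+00 -1.000e-03  1.680e+00] F [-0.3 -0.7 -0.4] op 0.003
[1.77, 0.01, 0.13] [0.3, -0.1, 0.1]
[6.77, 0.02, 0.13] [0.3, -0.1, 0.1]
[10.77, 0.02, 0.14] [0.3, -0.1, 0.1]
[12.87, 0.02, 0.14] [0.3, -0.1, 0.1]
```

Request:
apply_moves --targets '[[[-1,0.8,0,0,0,0,0],[-1,1.6,0,0,0,0,0],[-1,2.2,0,0,0,0,0],[-1,2.8,0,0,0,0,0],[-1,3.4,0,0,0,0,0],[-1,4.0,0,0,0,0,0],[-1,4.6,0,0,0,0,0],[-1,5.2,0,0,0,0,0]]]'

```text
clock: 7.15
eef_pos: [571.6, -156.3, 75.4]
tcp_rot: [3.136, -0.001, 1.68]
contact_force: [0.8, -3.8, 2.9]
opening: 0.002
```

Request:
apply_moves --targets '[[[-1,0.7,0,0,0,0,0],[-1,1.4,0,0,0,0,0],[-1,2.0,0,0,0,0,0],[-1,2.6,0,0,0,0,0],[-1,3.2,0,0,0,0,0],[-1,3.8,0,0,0,0,0],[-1,4.4,0,0,0,0,0],[-1,5.0,0,0,0,0,0]]]'

```text
clock: 7.95
eef_pos: [566.0, -106.0, 75.3]
tcp_rot: [3.136, -0.001, 1.68]
contact_force: [0.2, -2.4, 1.2]
opening: 0.0
```

```bash
python3 -c "
from h import *
go(stand(0,-100,74),stand(0,-79,74))
f=save('top','pics/top3.png');g=save('side','pics/side3.png')
A=cv2.resize(cv2.imread('pics/side3.png')[120:260,280:400],None,fx=3,fy=3,interpolation=cv2.INTER_CUBIC)
B=cv2.resize(cv2.imread('pics/top3.png')[160:260,270:400],None,fx=3,fy=3,interpolation=cv2.INTER_CUBIC)
C=np.zeros((420,760,3),np.uint8);C[:420,:360]=A;C[:300,370:760]=B;cv2.imwrite('pics/c4.png',C)"
```

```text
t 7.95 tcp [ 566.  -106.    75.3] [ 3.136e+00 -1.000e-03  1.680e+00] F [ 0.2 -2.4  1.2] op 0.0
[0.48, 0.03, 0.13] [0.3, -0.1, 0.1]
[2.58, 0.03, 0.14] [0.3, -0.1, 0.1]
```

View pics/c4.png

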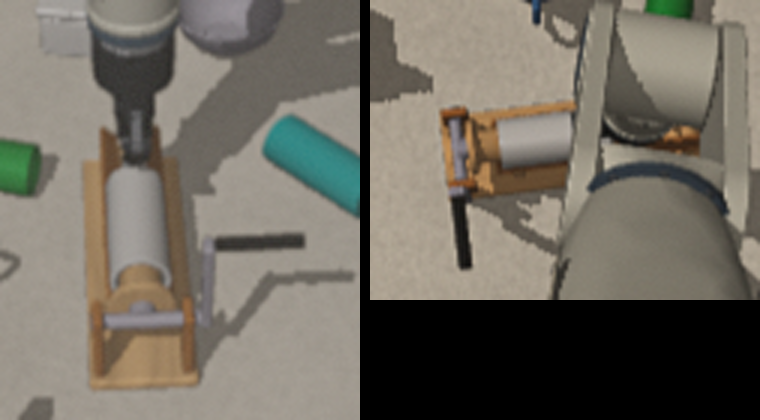

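The vase is over the peg, with its rim at side crop (140,280) and the seat a little beyond. I'll keep going slowly until the force rises.

Request:
apply_moves --targets '[[[-1,0.5,0,0,0,0,0],[-1,0.9,0,0,0,0,0],[-1,1.3,0,0,0,0,0],[-1,1.6,0,0,0,0,0],[-1,1.9,0,0,0,0,0],[-1,2.1,0,0,0,0,0],[-1,2.2,0,0,0,0,0]]]'

```text
clock: 8.75
eef_pos: [563.2, -83.4, 75.2]
tcp_rot: [3.137, -0.002, 1.681]
contact_force: [1.4, -1.5, 1.5]
opening: 0.0
```

Request:
apply_moves --targets '[[[-1,0.1,0,0,0,0,0],[-1,0.2,0,0,0,0,0],[-1,0.3,0,0,0,0,0]]]'

```text
clock: 9.05
eef_pos: [563.0, -80.6, 75.2]
tcp_rot: [3.137, -0.002, 1.681]
contact_force: [1.6, -6.1, 1.9]
opening: 0.001
```

Request:
apply_moves --targets '[[[-1,0.1,0,0,0,0,0],[-1,0.2,0,0,0,0,0],[-1,0.2,0,0,0,0,0]]]'

```text
clock: 9.35
eef_pos: [563.2, -79.7, 75.7]
tcp_rot: [3.136, 0.0, 1.681]
contact_force: [-0.6, -9.8, 3.7]
opening: 0.001
```

```bash
python3 -c "
from h import *
go(stand(0,-79,74))
f=save('top','pics/top4.png');g=save('side','pics/side4.png')
A=cv2.resize(cv2.imread('pics/side4.png')[170:240,300:360],None,fx=6,fy=6,interpolation=cv2.INTER_CUBIC)
B=cv2.resize(cv2.imread('pics/top4.png')[185:235,285:345],None,fx=6.6,fy=6.6,interpolation=cv2.INTER_CUBIC)
C=np.zeros((420,760,3),np.uint8);C[:420,:360]=A;C[:330,364:760]=B;cv2.imwrite('pics/c5.png',C)"
```

```text
t 9.35 tcp [563.2 -79.7  75.7] [3.136 0.    1.681] F [-0.6 -9.8  3.7] op 0.001
[-0.06, 0.02, 0.17] [0.3, 0.0, 0.1]
```

View pics/c5.png

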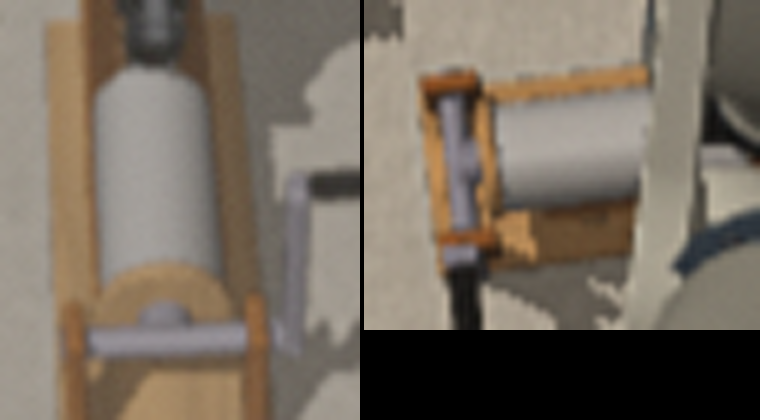

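In the pictures the rim is flush with the seat disc (side crop about (155,270), top crop x about 496), and the force is rising. One more small press will confirm it.

Request:
apply_moves --targets '[[[-1,0.15,0,0,0,0,0],[-1,0.3,0,0,0,0,0],[-1,0.3,0,0,0,0,0],[-1,0.3,0,0,0,0,0]]]'

```text
clock: 9.85
eef_pos: [563.2, -79.5, 76.1]
tcp_rot: [3.135, 0.004, 1.682]
contact_force: [-0.8, -19.3, 2.8]
opening: -0.002
```

It's a hard stop: 19 N with no further travel. I'll back off, lift and return to the crank.

Request:
apply_moves --targets '[[[-1,-0.5,0,0,0,0,0],[-1,-2,0,0,0,0,0],[-1,-2,0,-4,0,0,0],[-1,-2,0,-8.5,0,0,0],[-1,-2,0,-13,0,0,0],[0.2,-2,0,-16.5,0,0,0],[0.2,-2,0,-16.5,0,0,0]]]'

```text
clock: 10.55
eef_pos: [567.2, -99.7, 246.6]
tcp_rot: [3.127, 0.006, 1.682]
contact_force: [-0.3, -0.2, -0.3]
opening: 0.331
```

```bash
python3 -c "
from h import *
go([448,67,240],[448,67,149])"
```

```text
t 10.55 tcp [567.2 -99.7 246.6] [3.127 0.006 1.682] F [-0.3 -0.2 -0.3] op 0.331
[17.89, -10.0, 0.41] [0.8, 0.3, 0.2]
[17.94, -10.13, 9.51] [0.8, 0.3, 0.2]
```

Request:
apply_moves --targets '[[[0.2,4.4,-2.5,0.1,0.8,0.3,0],[0.2,9,-5,0.2,0.8,0.3,0],[0.2,13.5,-7.5,0.3,0.8,0.3,0],[0.2,17.9,-10,0.4,0.8,0.3,0],[0.2,17.9,-10,0.4,0.8,0.3,0],[0.2,17.9,-10,0.4,0.8,0.3,0],[0.2,17.9,-10,0.4,0.8,0.3,0]]]'

```text
clock: 11.25
eef_pos: [448.6, 66.6, 239.9]
tcp_rot: [3.141, 0.001, 1.682]
contact_force: [0.2, -0.8, 0.2]
opening: 0.6
```

```bash
python3 -c "
from h import *
go([448,67,240],[448,67,149])"
```

```text
t 11.25 tcp [448.6  66.6 239.9] [3.141e+00 1.000e-03 1.682e+00] F [ 0.2 -0.8  0.2] op 0.6
[0.04, -0.06, -0.01] [0.1, 0.0, 0.2]
[0.05, -0.07, 9.09] [0.1, 0.0, 0.2]
```

Request:
apply_moves --targets '[[[0.2,0,0,4,0,0,0],[0.2,0,0,8,0,0,0],[0.2,0,0,9.1,0,0,0],[0.2,0,0,9.1,0,0,0],[-1,0,0,9.1,0,0,0],[-1,0,0,9.1,0,0,0],[-1,0,0,9.1,0,0,0],[-1,0,0,9.1,0,0,0]]]' --newtons 40

```text
clock: 12.05
eef_pos: [449.9, 67.6, 150.6]
tcp_rot: [3.138, -0.001, 1.681]
contact_force: [-0.8, 5.0, 4.0]
opening: 0.142
```

Request:
apply_moves --targets '[[[-1,0,0,0,0,0,0],[-1,0,0,0,0,0,0]]]'

```text
clock: 12.25
eef_pos: [450.0, 67.7, 150.8]
tcp_rot: [3.137, -0.001, 1.682]
contact_force: [0.6, 1.8, -6.8]
opening: 0.143
```

```bash
cat >> h.py <<'E'
def arc(a0,a1,n=8):
    rel();e=r.sense()['eef_pos'];u=np.array([-np.sin(YW),np.cos(YW),0])
    go(*[e+u*95*(np.sin(a)-np.sin(a0))+np.array([0,0,95*(np.cos(a)-np.cos(a0))]) for a in np.linspace(a0,a1,n+1)[1:]])
E
python3 -c "
from h import *
arc(0,.45)"
```

```text
rel y,z 0.4 94.8 r 94.8 th 0.005
t 12.25 tcp [450.   67.7 150.8] [ 3.137e+00 -1.000e-03  1.682e+00] F [ 0.6  1.8 -6.8] op 0.143
[0.53, 0.0, 0.02] [0.3, -0.1, 0.1]
[1.07, 0.0, 0.06] [0.3, -0.1, 0.1]
[1.6, 0.0, 0.14] [0.3, -0.1, 0.1]
[2.12, 0.0, 0.24] [0.3, -0.1, 0.1]
[2.64, 0.01, 0.38] [0.3, -0.1, 0.1]
[3.15, 0.01, 0.54] [0.3, -0.1, 0.1]
[3.64, 0.01, 0.73] [0.3, -0.1, 0.1]
[4.13, 0.01, 0.95] [0.3, -0.1, 0.1]
```

Request:
apply_moves --targets '[[[-1,0.53,0,0.02,0,0,0],[-1,1.07,0,0.06,0,0,0],[-1,1.6,0,0.14,0,0,0],[-1,2.12,0,0.24,0,0,0],[-1,2.64,0,0.38,0,0,0],[-1,3.15,0,0.54,0,0,0],[-1,3.64,0,0.73,0,0,0],[-1,4.13,0,0.95,0,0,0]]]'

```text
clock: 13.05
eef_pos: [445.9, 108.6, 142.3]
tcp_rot: [3.136, 0.0, 1.682]
contact_force: [0.0, -6.6, 0.6]
opening: 0.144
```

```bash
python3 -c "
from h import *
arc(.44,.88)"
```

```text
rel y,z 41.5 86.3 r 95.8 th 0.448
t 13.05 tcp [445.9 108.6 142.3] [3.136 0.    1.682] F [ 0.  -6.6  0.6] op 0.144
[0.47, 0.0, 0.24] [0.3, 0.0, 0.2]
[0.92, 0.0, 0.5] [0.3, 0.0, 0.2]
[1.36, -0.0, 0.78] [0.3, 0.0, 0.2]
[1.78, -0.0, 1.09] [0.3, 0.0, 0.2]
[2.18, -0.0, 1.42] [0.3, 0.0, 0.2]
[2.57, -0.0, 1.77] [0.3, 0.0, 0.2]
[2.93, -0.0, 2.15] [0.3, 0.0, 0.2]
[3.28, -0.0, 2.54] [0.3, 0.0, 0.2]
```

Request:
apply_moves --targets '[[[-1,0.47,0,0.24,0,0,0],[-1,0.92,0,0.5,0,0,0],[-1,1.36,0,0.78,0,0,0],[-1,1.78,0,1.09,0,0,0],[-1,2.18,0,1.42,0,0,0],[-1,2.57,0,1.77,0,0,0],[-1,2.93,0,2.15,0,0,0],[-1,3.28,0,2.54,0,0,0]]]'

```text
clock: 13.85
eef_pos: [442.8, 141.1, 117.6]
tcp_rot: [3.135, 0.001, 1.683]
contact_force: [0.8, -7.0, 2.2]
opening: 0.145
```

```bash
python3 -c "
from h import *
arc(.88,1.28)"
```

```text
rel y,z 74.2 61.6 r 96.4 th 0.878
t 13.85 tcp [442.8 141.1 117.6] [3.135e+00 1.000e-03 1.683e+00] F [ 0.8 -7.   2.2] op 0.145
[0.29, -0.0, 0.37] [0.4, 0.1, 0.2]
[0.57, -0.0, 0.76] [0.4, 0.1, 0.2]
[0.82, -0.0, 1.16] [0.4, 0.1, 0.2]
[1.06, -0.01, 1.57] [0.4, 0.1, 0.2]
[1.27, -0.01, 2.0] [0.4, 0.1, 0.2]
[1.46, -0.01, 2.43] [0.4, 0.1, 0.2]
[1.64, -0.01, 2.88] [0.4, 0.1, 0.2]
[1.78, -0.01, 3.33] [0.4, 0.1, 0.2]
```

Request:
apply_moves --targets '[[[-1,0.29,0,0.37,0,0,0],[-1,0.57,0,0.76,0,0,0],[-1,0.82,0,1.16,0,0,0],[-1,1.06,0,1.57,0,0,0],[-1,1.27,0,2.0,0,0,0],[-1,1.46,0,2.43,0,0,0],[-1,1.64,0,2.88,0,0,0],[-1,1.78,0,3.33,0,0,0]]]'

```text
clock: 14.65
eef_pos: [441.1, 158.8, 84.4]
tcp_rot: [3.135, 0.002, 1.683]
contact_force: [-0.3, -6.7, 2.6]
opening: 0.146
```

```bash
python3 -c "
from h import *
arc(1.28,1.6)"
```

```text
rel y,z 91.9 28.4 r 96.2 th 1.271
t 14.65 tcp [441.1 158.8  84.4] [3.135e+00 2.000e-03 1.683e+00] F [-0.3 -6.7  2.6] op 0.146
[0.1, -0.0, 0.37] [0.4, 0.1, 0.2]
[0.19, -0.0, 0.74] [0.4, 0.1, 0.2]
[0.26, -0.01, 1.11] [0.4, 0.1, 0.2]
[0.32, -0.01, 1.48] [0.4, 0.1, 0.2]
[0.36, -0.01, 1.86] [0.4, 0.1, 0.2]
[0.39, -0.01, 2.24] [0.4, 0.1, 0.2]
[0.4, -0.02, 2.62] [0.4, 0.1, 0.2]
[0.4, -0.02, 3.0] [0.4, 0.1, 0.2]
```

Request:
apply_moves --targets '[[[-1,0.1,0,0.37,0,0,0],[-1,0.19,0,0.74,0,0,0],[-1,0.26,0,1.11,0,0,0],[-1,0.32,0,1.48,0,0,0],[-1,0.36,0,1.8,0,0,0],[-1,0.39,0,2.1,0,0,0],[-1,0.4,0,2.4,0,0,0],[-1,0.4,0,2.7,0,0,0]]]'

```text
clock: 15.45
eef_pos: [441.0, 162.6, 58.3]
tcp_rot: [3.135, 0.002, 1.683]
contact_force: [-8.1, -12.0, 45.6]
opening: 0.148
```

Request:
apply_moves --targets '[[[-1,0,0,0.2,0,0,0],[-1,0,0,0.4,0,0,0],[-1,0,0,0.5,0,0,0]]]'

```text
clock: 15.75
eef_pos: [441.9, 162.8, 56.2]
tcp_rot: [3.134, 0.002, 1.683]
contact_force: [-14.8, -11.6, 66.1]
opening: 0.146
```

```bash
python3 -c "
from h import *
arc(1.57,1.6,1)"
```

```text
rel y,z 95.8 0.2 r 95.8 th 1.568
t 15.75 tcp [441.9 162.8  56.2] [3.134e+00 2.000e-03 1.683e+00] F [-14.8 -11.6  66.1] op 0.146
[-0.0, -0.0, 0.28] [0.5, 0.1, 0.2]
```

It's at the stop: crank geometry gives about 1.57 rad, with the contact force risen to 66 N. I'll ease off, open gently and lift away.

Request:
apply_moves --targets '[[[-1,0,0,-0.15,0,0,0],[-1,0,0,-0.25,0,0,0],[-0.4,0,0,-0.25,0,0,0],[0.2,0,0,-0.25,0,0,0],[0.2,0,0,-0.25,0,0,0],[0.2,0,0,-0.25,0,0,0],[0.2,0,0,-0.25,0,0,0]]]'

```text
clock: 16.45
eef_pos: [441.9, 162.9, 58.6]
tcp_rot: [3.134, 0.002, 1.683]
contact_force: [-0.1, -0.2, 0.5]
opening: 0.603
```

Request:
apply_moves --targets '[[[0.2,0,0,-2,0,0,0],[0.2,0,0,-5,0,0,0],[0.2,0,0,-9,0,0,0],[0.2,0,0,-13,0,0,0],[0.2,-1,4,-15,0,0,0],[0.2,-1,8,-15,0,0,0],[0.2,-1,10,-15,0,0,0],[0.2,-1,10,-15,0,0,0]]]'

```text
clock: 17.25
eef_pos: [543.6, 164.5, 209.6]
tcp_rot: [3.132, 0.002, 1.682]
contact_force: [0.3, -0.9, -0.2]
opening: 0.596
```

```bash
python3 -c "
from h import *
go([441,160,200])
f=save('top','pics/top6.png');g=save('side','pics/side6.png')
A=cv2.resize(cv2.imread('pics/side6.png')[80:260,280:400],None,fx=3,fy=3,interpolation=cv2.INTER_CUBIC)
B=cv2.resize(cv2.imread('pics/top6.png')[130:260,265:395],None,fx=3,fy=3,interpolation=cv2.INTER_CUBIC)
C=np.zeros((540,760,3),np.uint8);C[:540,:360]=A;C[:390,370:760]=B;cv2.imwrite('pics/c6.png',C)
# expected vase base centre at upright / rim
P=[stand(0,80,220),stand(0,80,95)];print(proj(f,P).round(1).tolist(),proj(g,P).round(1).tolist())"
```

```text
t 17.25 tcp [543.6 164.5 209.6] [3.132e+00 2.000e-03 1.682e+00] F [ 0.3 -0.9 -0.2] op 0.596
[0.69, -10.26, 0.86] [0.6, 0.1, 0.2]
[[296.1, 203.8], [298.5, 209.5]] [[326.1, 186.4], [326.5, 220.6]]
```

View pics/c6.png

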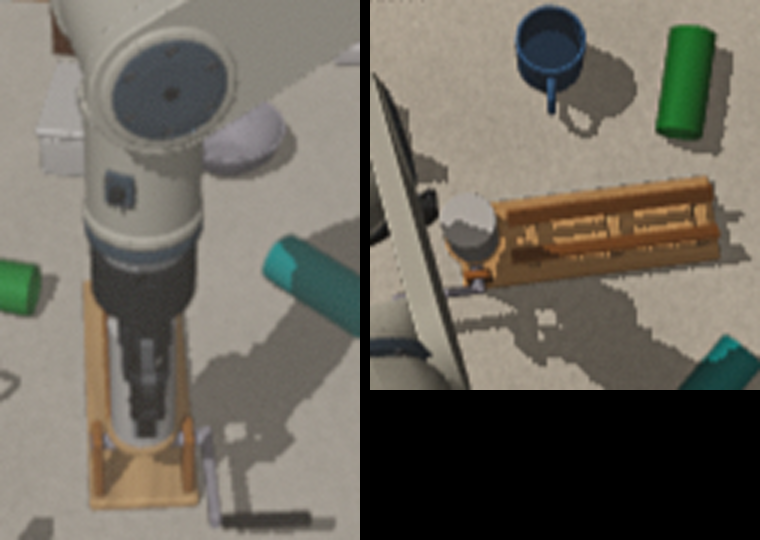

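The vase stands upright on the peg, with its base at top crop (470,227) as predicted, and the crank is level. The gripper went the wrong way in x and now stands beside the vase. It isn't touching, but I'll move it well clear and check again.

Request:
apply_moves --targets '[[[0.2,2,0,0,0,0,0],[0.2,6,0,-2,0,0,0],[0.2,10,0,-4,0,0,0],[0.2,14,4,-4,0,0,0],[0.2,18,8,-4,0,0,0],[0.2,22,8,-4,0,0,0],[0.2,26,8,-4,0,0,0],[0.2,26,8,-4,0,0,0]]]'

```text
clock: 18.15
eef_pos: [588.0, 435.8, 247.5]
tcp_rot: [3.137, 0.001, 1.687]
contact_force: [0.3, 0.1, 0.1]
opening: 0.597
```

```bash
python3 -c "
from h import *
go([441,160,200])
f=save('top','pics/top7.png');g=save('side','pics/side7.png')
A=cv2.resize(cv2.imread('pics/side7.png')[80:260,230:400],None,fx=2.2,fy=2.2,interpolation=cv2.INTER_CUBIC)
B=cv2.resize(cv2.imread('pics/top7.png')[130:260,235:395],None,fx=2.5,fy=2.5,interpolation=cv2.INTER_CUBIC)
C=np.zeros((400,790,3),np.uint8);C[:A.shape[0],:A.shape[1]]=A;C[:325,380:780]=B;cv2.imwrite('pics/c7.png',C)"
```

```text
t 18.15 tcp [588.  435.8 247.5] [3.137e+00 1.000e-03 1.687e+00] F [0.3 0.1 0.1] op 0.597
[-25.69, -17.81, 4.71] [0.2, 0.1, 0.4]
```

View pics/c7.png

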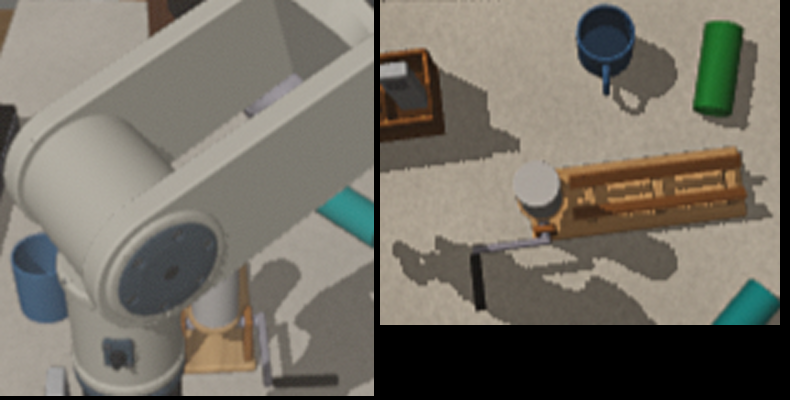

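The vase stands upside down on the upright peg, with its base at top crop (537,185). The crank is level at (480,245–305), the neighbours are undisturbed and the arm is clear.

```bash
python3 -c "
from rig import r
r.sign_off()"
```

```text
the job is handed in; nothing more can be done
```

The white vase is standing upside down on the upright peg, and the job is handed in. It took about 18 s of robot time.

- **What I did:** I folded the peg to its stop with the crank, then pushed the vase along the cradle until its rim met the seat. It stopped hard there, at 19 N with no further travel. I then cranked the peg up slowly, at about 0.5 rad/s, to its upright stop. After easing off I released the handle and backed away.
- **Last checks:** The crank handle's position gave a peg angle of about 1.57 rad just before release. The final pictures show the crank level and the vase upright on the peg. The gripper felt no contact, and the neighbours in view had not moved. The key bowl, ceramic box and candle were outside the final views.
- **Not as planned:**
  - My first retreat went the wrong way in x and brought the gripper close beside the vase. No contact force showed, and I moved it clear.
  - I pressed the crank harder than needed at both stops, reaching about 52 N folded and 66 N upright on the fingers. That is below the 120 N wrist limit.
  - From above, the pictures do not show the final gap between rim and seat directly.

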